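Set out the nested measuring beakers for baking

ROBOT

A 7-joint arm with a two-finger parallel gripper is mounted at the origin on a cart in front of the work surface, level with it; the furniture and walls round the work are solid. World frame = base frame: x ahead of the robot, y to its left, z up, the work surface at z = 0. Lengths are in m, angles in degrees, forces in N, time in s.
With the tool pointing down it reaches from about 0.425 to 0.975 m from the base axis. Payload 16.7 kg.
Tool frame: the origin (TCP) lies at the very end of the fingers, on their centre line; the grasp point (between the pads) lies ctrl.grasp_offset behind it (ctrl.grasp_offset is the distance from the TCP to the grasp point, in m); z points along the fingers, y is the line along which they close (so a half turn about z gives the same grasp; the last joint's range is limited). The gripper opens to 85 mm and grips with 20 to 120 N. Pads are 22 mm wide; open, the fingers measure 114 mm over their backs; the gripper's body (76 mm by 85 mm) begins 54 mm behind the grasp point. The pads swing forward as they close: fully open they stand 13 mm farther back than shut.
Start: joints at [59.559, 24.414, 4.234, 92.017, -1.954, 63.644, -3.845], TCP at [0.251, -0.626, 0.231] pointing down, gripper open.
Joint ranges: [-163.25, 163.25], [-28.42, 122.38], [-70.27, 78.77], [12.13, 141.07], [-58.53, 238.53], [9.26, 117.41], [-156.51, 156.51]. Speed limits (degrees/s): [108.29, 108.29, 136.94, 136.94, 172.46, 172.46, 172.46].

INTERFACE

Orientations are given as a 3x3 rotation matrix whose columns are the frame's x, y, z axes.
In Python, from bench import sensors, read_camera, ctrl gives the robot as it stands.
- The arm moves only by the tool jog_arm, never from a script. Its argument "plan" is a list of rows, each a list of 2 entries, a list of its own where there are three numbers: the shift along the tool's x, y, z in units of 30 mm (1.0 is 30 mm), then the turn, a rotation vector about the tool's x, y, z in units of 6 degrees (1.0 is 6 degrees). A call has 1 to 12 rows; each row is the pose to reach, as a shift and turn from the pose commanded when the call began, along the tool's axes at that moment; what a row does not reach only later rows make up. A row lasts 1/12 s, in which the tool goes at most 41.7 mm and 7.16 degrees, less where a joint would pass 70% of its speed; a pose out of reach is approached as far as the arm can. A call with a gripper value outside its range is refused whole. "gripper" is the finger opening in mm, from 0 to 85.4, set as the call begins (left out, the last holds). The fingers move at their own pace and stop on an object; the grip force is fixed at half the most. Time passes only in rows, so rows that repeat a pose let the fingers close. It gives the time, the measured TCP pose, the force, the opening and the grip force at its end, in the units of the state.
- sensors.observe(): the state, without advancing time (a new reading comes with each control period).
- read_camera(name): name is "scene" or "top"; returns a dict with "img" (420x560x3 uint8, blue, green, red), "fx", "fy", "cx", "cy" (pixels), "pose" (4x4, takes a point from camera to world coordinates). Camera axes: x right, y down, z forward; pixel columns grow to the right and rows downward; lengths in m; the calibration is good to about 2 mm. A picture is of the moment at which its call begins. There is no depth.
- ctrl.close_job(): hands the job in; it is judged then, once.
The state is a dict: "time_s": time; "q": joint angles; "qd": joint speeds; "tau": joint torques, N m; "eef_pos": TCP position; "eef_rot": TCP orientation; "ft_force": force on the tool from outside, world axes, zero at the start; "ft_torque": the same for the moment, N m; "grip_width": finger opening in m; "finger_force": force on a finger pad.
Only numpy, scipy, OpenCV 4.12 (cv2) and the standard library are available. Lean on these libraries where they do the work, as an engineer would, in place of code of your own. Each camera call takes 0.05 s, during which the arm holds its last target. There are 200 camera calls.

TASK

Take the nest of four steel measuring beakers apart and stand each one upright in the middle of the cork disc in front of its ingredient: the largest at the wide sugar tub, the second largest at the honey jar, the third at the slim spice jar and the smallest at the salt shaker. Tip none of them over, and leave the tin and the teaspoon where they are.

Things in the scene. Friction and masses are not known exactly. Their poses are not given: they have to be found in the camera images.
- beaker_large: the largest of four round straight-sided plain steel measuring beakers, open at the top: outside diameter 68 mm, inside 63 mm, 64 mm tall, solid base 28 mm thick (inside depth 36 mm). It starts at the bottom of the nest, on a wooden chopping board (top about 25 mm above the worktop) laid over the sink. Origin: centre of its underside; z up along its axis.
- beaker_medium: the second largest of four round straight-sided plain steel measuring beakers, open at the top: outside diameter 55 mm, inside 50 mm, 64 mm tall, solid base 28 mm thick (inside depth 36 mm). It starts inside the next larger beaker, standing on its inner floor, so its upper 28 mm stand out above that beaker's rim. Origin: centre of its underside; z up along its axis.
- beaker_small: the third largest (second smallest) of four round straight-sided plain steel measuring beakers, open at the top: outside diameter 42 mm, inside 37 mm, 64 mm tall, solid base 28 mm thick (inside depth 36 mm). It starts inside the next larger beaker, standing on its inner floor, so its upper 28 mm stand out above that beaker's rim. Origin: centre of its underside; z up along its axis.
- beaker_tiny: the smallest of four round straight-sided plain steel measuring beakers, open at the top: outside diameter 29 mm, inside 24 mm, 64 mm tall, solid base 28 mm thick (inside depth 36 mm). It starts inside the next larger beaker, standing on its inner floor, so its upper 28 mm stand out above that beaker's rim. Origin: centre of its underside; z up along its axis.
- sugar_spot (a point): centre of the cork disc (76 mm across, flush) near the front of the fixed wooden board (190 x 84 x 12 mm) with, at its back, a short wide tub with a flat foil lid (72 mm across, 71 mm tall). Point on the board's top face, 45 mm from its front edge; x points along the board towards the jar, z up; the fixed jar's axis is 100 mm away along x.
- honey_spot (a point): centre of the cork disc (76 mm across, flush) near the front of the fixed wooden board (190 x 84 x 12 mm) with, at its back, a squat honey jar with a wide black lid (63 mm across, 94 mm tall). Point on the board's top face, 45 mm from its front edge; x points along the board towards the jar, z up; the fixed jar's axis is 100 mm away along x.
- spice_spot (a point): centre of the cork disc (76 mm across, flush) near the front of the fixed wooden board (190 x 84 x 12 mm) with, at its back, a slim straight spice jar with a wide screw lid (45 mm across, 106 mm tall). Point on the board's top face, 45 mm from its front edge; x points along the board towards the jar, z up; the fixed jar's axis is 100 mm away along x.
- salt_spot (a point): centre of the cork disc (76 mm across, flush) near the front of the fixed wooden board (190 x 84 x 12 mm) with, at its back, a slim waisted salt shaker with a grey domed top (44 mm across, 90 mm tall). Point on the board's top face, 45 mm from its front edge; x points along the board towards the jar, z up; the fixed jar's axis is 100 mm away along x.
- tin: short food tin, 76 mm across, 58 mm tall, standing loose on the chopping board beyond the nest; not to be disturbed. Origin: centre of its underside. Above and behind it the wall cabinets overhang the whole worktop: their lower front edge runs along y, 0.61 m ahead of the robot base and 0.56 m above the worktop, so keep the wrist in front of or below it.
- teaspoon: metal teaspoon, 132 x 26 x 9 mm, lying loose on the worktop in front of the boards, along the front edge; not to be disturbed. Origin: middle of its underside.

How it is judged:
By the outcome, as a careful person would: the job done as asked, in the order asked, and still so for the second after the job is handed in, with the robot touching nothing.
It also fails if it takes over 120 s, if anything falls off the work surface, if the arm or the gripper's body presses on something with over 40 N, if the wrist force passes 120 N, or if a joint passes its speed limit or range.

## Working session

There is one attempt and no reset: what is moved stays moved. The work goes in short steps, Python scripts to look and compute and a tool call to move; the robot and the scene stay as the last step left them, time stands still between calls to the robot, and variables do not carry over. Pictures are saved under pics/ and viewed, at most 14 in all, crops included, and the job is handed in when it is done.

Besides the shell and the picture viewer there is one more tool, called after ">>>" as name(argument=value, ...) on one line, values as JSON. jog_arm: Moves the arm, as the interface text tells. Its arguments: {"type":"object","properties":{"plan":{"type":"array","items":{"type":"array"}},"gripper":{"type":"number"}},"required":["plan"]}

```bash
mkdir -p pics; ls; python3 - <<'E'
from bench import sensors, read_camera, ctrl
import cv2, numpy as np
np.set_printoptions(precision=4,suppress=True)
for n in ("scene","top"):
    c=read_camera(n); cv2.imwrite(f"pics/{n}0.png",c["img"]); print(n,c["fx"],c["fy"],c["cx"],c["cy"]); print(np.array(c["pose"]))
s=sensors.observe(); print(s["time_s"],s["eef_pos"],s["eef_rot"],s["grip_width"],s["ft_force"],ctrl.grasp_offset)
E
```

```text
pics
scene 392.9822796097158 392.9822796097158 281.4493038998217 213.68425240049694
[[-0.5944 -0.3566  0.7208 -0.1583]
 [-0.8041  0.2544 -0.5373  0.575 ]
 [ 0.0083 -0.899  -0.4379  0.4785]
 [ 0.      0.      0.      1.    ]]
top 459.63258100918296 459.63258100918296 292.31591642421193 208.58700390352212
[[-0.0094 -0.9746  0.2238  0.283 ]
 [-0.9999  0.0082 -0.0066  0.0912]
 [ 0.0046 -0.2239 -0.9746  1.1839]
 [ 0.      0.      0.      1.    ]]
0.1 [ 0.2514 -0.6261  0.2307] [[ 0.928   0.3726 -0.0005]
 [ 0.3726 -0.928   0.0011]
 [-0.0001 -0.0012 -1.    ]] 0.08524271957969164 [ 0.0668 -0.6601 -0.3365] 0.0187
```

View pics/scene0.png

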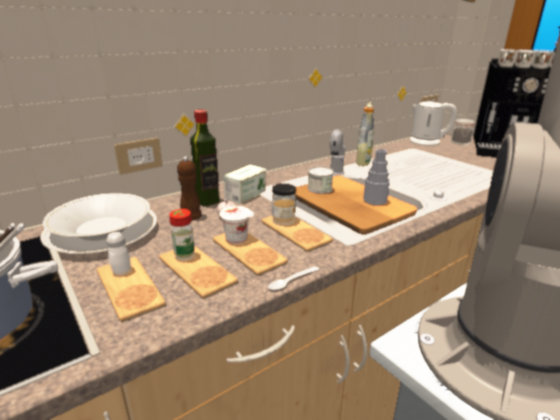

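View pics/top0.png

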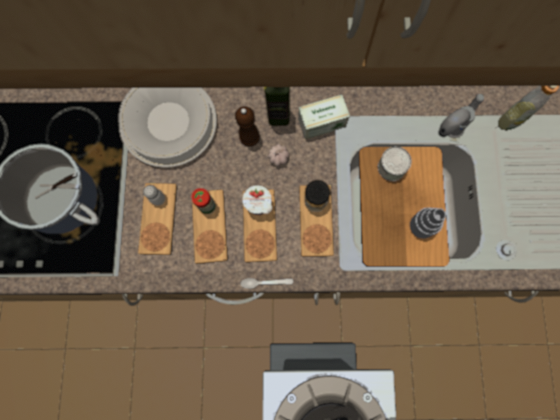

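The scene view shows, left to right, salt (120,255), spice with red lid (182,235), sugar tub (237,225) and honey with black lid (284,205). The nest is at (377,180) and the tin at (320,180). In the top view the discs are near (155,237), (210,245), (260,244) and (317,237), the nest near (430,220), the tin at (395,165) and the spoon at (265,283).

```bash
python3 - <<'E'
import cv2, numpy as np
t=cv2.imread("pics/top0.png"); s=cv2.imread("pics/scene0.png")
a=cv2.resize(t[180:270,130:345],None,fx=3.7,fy=3.3,interpolation=cv2.INTER_CUBIC)[:297,:795]
b=cv2.resize(t[190:250,400:460],(300,300),interpolation=cv2.INTER_CUBIC)
c=cv2.resize(s[140:215,350:425],(300,300),interpolation=cv2.INTER_CUBIC)
out=np.zeros((600,800,3),np.uint8); out[:a.shape[0],:a.shape[1]]=a; out[300:,:300]=b; out[300:,320:620]=c
cv2.imwrite("pics/crop1.png",out)
hsv=cv2.cvtColor(t,cv2.COLOR_BGR2HSV)
for n,(u,v) in dict(salt=(155,237),spice=(210,245),sugar=(260,244),honey=(317,237)).items():
    print(n,"disc",hsv[v-3:v+4,u-3:u+4].reshape(-1,3).mean(0),"board",hsv[v-25:v-20,u-3:u+4].reshape(-1,3).mean(0))
    hs=cv2.cvtColor(s,cv2.COLOR_BGR2HSV)
for n,(u,v) in dict(salt=(134,294),spice=(210,273),sugar=(263,257),honey=(308,236)).items():
    print(n,"disc",hs[v-3:v+4,u-3:u+4].reshape(-1,3).mean(0),hs[v-14:v-11,u-14:u-11].reshape(-1,3).mean(0))
E
```

```text
salt disc [ 13.         135.08163265 160.24489796] board [ 16.         126.74285714 195.57142857]
spice disc [ 13.02040816 135.18367347 160.2244898 ] board [ 16.08571429 125.97142857 198.71428571]
sugar disc [ 13.         134.95918367 160.44897959] board [ 16.05714286 126.62857143 147.51428571]
honey disc [ 13.         135.06122449 159.51020408] board [ 15.94285714 125.02857143 118.88571429]
salt disc [ 14.69387755 133.48979592 242.14285714] [ 21.88888889 113.11111111 252.55555556]
spice disc [ 14.32653061 134.89795918 240.16326531] [ 16.88888889 129.22222222 223.88888889]
sugar disc [ 14.28571429 135.24489796 239.71428571] [ 17.22222222 129.         225.55555556]
honey disc [ 14.55102041 134.6122449  240.71428571] [ 15.33333333 130.22222222 175.77777778]
```

View pics/crop1.png

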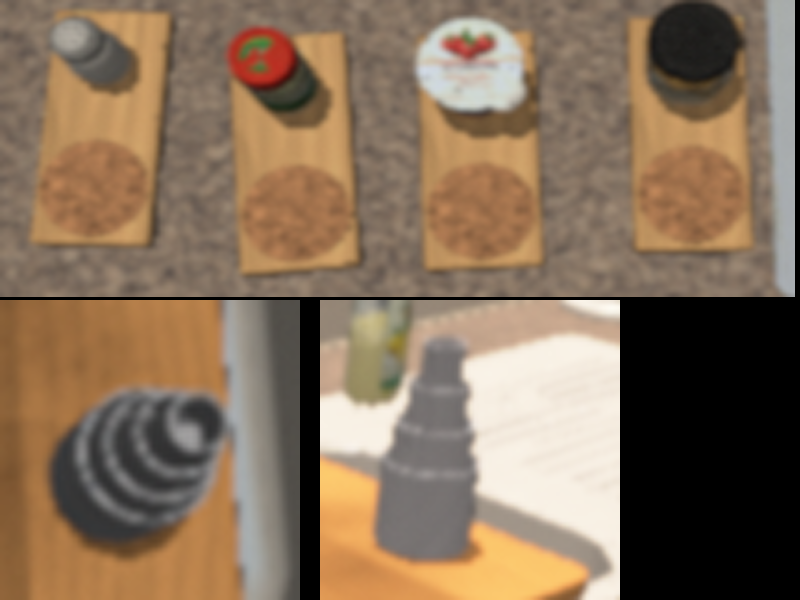

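The crop shows all four cork discs clearly and the nest standing upright. In the top view its small rim is near (438,215), and in the scene view near (381,151).

```bash
cat > h.py <<'E'
import cv2, numpy as np
from bench import sensors, read_camera, ctrl
np.set_printoptions(precision=4,suppress=True)
def ray(c,uv):
    P=np.array(c["pose"]); d=P[:3,:3]@np.array([(uv[0]-c["cx"])/c["fx"],(uv[1]-c["cy"])/c["fy"],1.])
    return P[:3,3],d/np.linalg.norm(d)
def onplane(c,uv,z):
    o,d=ray(c,uv); return o+d*(z-o[2])/d[2]
def tri(c1,u1,c2,u2):
    o1,d1=ray(c1,u1);o2,d2=ray(c2,u2)
    A=np.array([d1,-d2]).T; t=np.linalg.lstsq(A,o2-o1,rcond=None)[0]
    a,b=o1+t[0]*d1,o2+t[1]*d2; return (a+b)/2,np.linalg.norm(a-b)
def proj(c,p):
    P=np.linalg.inv(np.array(c["pose"])); q=P[:3,:3]@np.array(p)+P[:3,3]
    return np.array([c["fx"]*q[0]/q[2]+c["cx"],c["fy"]*q[1]/q[2]+c["cy"]])
E
python3 - <<'E'
from h import *
T=read_camera("top");S=read_camera("scene")
ht=cv2.cvtColor(T["img"],cv2.COLOR_BGR2HSV);hs=cv2.cvtColor(S["img"],cv2.COLOR_BGR2HSV)
st=dict(salt=(155,237),spice=(210,245),sugar=(260,244),honey=(317,237))
ss=dict(salt=(134,294),spice=(210,273),sugar=(263,257),honey=(308,236))
def disc(h,seed,thr,r):
    m=np.zeros(h.shape[:2],np.uint8);u,v=seed
    hh=cv2.GaussianBlur(h[:,:,0],(3,3),0)
    m[v-r:v+r,u-r:u+r]=((hh<=thr)&(h[:,:,1]>110)&(h[:,:,2]>130))[v-r:v+r,u-r:u+r]
    m=cv2.morphologyEx(m,cv2.MORPH_OPEN,np.ones((3,3)));m=cv2.morphologyEx(m,cv2.MORPH_CLOSE,np.ones((5,5)))
    cs,_=cv2.findContours(m,cv2.RETR_EXTERNAL,cv2.CHAIN_APPROX_NONE)
    c=max(cs,key=cv2.contourArea); return cv2.fitEllipse(cv2.convexHull(c))
for n in st:
    e1=disc(ht,st[n],14,24);e2=disc(hs,ss[n],15,32)
    p,g=tri(T,e1[0],S,e2[0]); print(n,e1,e2,"tri",p,g,"top@.012",onplane(T,e1[0],.012),"sc@.012",onplane(S,e2[0],.012))
# nest in scene: rows
g=(hs[:,:,1]<60)&(hs[:,:,2]<150)
for v in range(148,207,3):
    x=np.where(g[v,355:400])[0]+355
    print(v,x.min() if len(x) else None,x.max() if len(x) else None,len(x))
print("top rows")
gt=(ht[:,:,1]<80)
for v in range(205,242,3):
    print(v,"".join("#" if k else "." for k in gt[v,405:450]), ht[v,428:447,2])
for k,z in enumerate([.089,.117,.145,.173]): pass
E
```

```text
salt ((154.78875732421875, 236.57371520996094), (27.619319915771484, 29.586214065551758), 47.34781265258789) ((135.7835693359375, 299.9063415527344), (28.50756072998047, 41.75518035888672), 67.22944641113281) tri [0.4819 0.4396 0.0054] 0.0014937891202586656 top@.012 [0.4812 0.4383 0.012 ] sc@.012 [0.4724 0.4409 0.012 ]
spice ((209.60122680664062, 244.18016052246094), (27.825990676879883, 29.0633487701416), 53.69115447998047) ((209.24398803710938, 276.2889099121094), (19.180212020874023, 36.25586700439453), 79.96690368652344) tri [0.4599 0.2962 0.0128] 0.0005759585389297543 top@.012 [0.4602 0.2966 0.012 ] sc@.012 [0.4607 0.2955 0.012 ]
sugar ((259.645751953125, 243.46920776367188), (28.124296188354492, 28.93069076538086), 80.12118530273438) ((261.9630126953125, 256.3137512207031), (16.2044620513916, 32.67506790161133), 86.00386047363281) tri [0.4602 0.1675 0.0132] 0.0015111480522799038 top@.012 [0.4609 0.1681 0.012 ] sc@.012 [0.4612 0.1659 0.012 ]
honey ((316.62615966796875, 238.38888549804688), (28.098690032958984, 29.04910659790039), 100.37837219238281) ((308.6482849121094, 235.3494
[... 1468 characters left out ...]
7  61  63  66  66  72  88 115 146 166 174 182 185
 182]
229 ......##############################......### [ 88  94 103 106 107 113 119 120 110  99 102 124 153 173 178 180 184 186
 179]
232 ........#########################.........### [ 73  62  58  60  74  88  94 100 113 136 165 181 185 185 182 181 185 182
 165]
235 ..........#################...............### [ 63  66  72  78  88  96 106 130 160 178 188 190 188 185 181 181 184 184
 179]
238 ..........................................### [ 98  98  99 104 119 145 172 182 183 183 187 188 188 182 178 182 183 182
 180]
241 ..........................................### [162 169 176 184 190 191 189 184 181 184 188 188 187 181 181 186 186 185
 181]
```

```bash
python3 - <<'E'
from h import *
T=read_camera("top");S=read_camera("scene")
p,g=tri(T,(439,214.5),S,(380.8,152)); print("tiny rim",p,g, onplane(T,(439,214.5),.173))
# scene silhouette sub-pixel: gradient edges per row on grey level
h=cv2.cvtColor(S["img"],cv2.COLOR_BGR2LAB).astype(int)
ref=h[190:196,372:382].reshape(-1,3).mean(0)
d=np.abs(h[:,:,1:]-ref[1:]).sum(2)+np.abs(h[:,:,0]-ref[0])*.5
for v in range(150,206,4): print(v,d[v,360:395].astype(int))
q=p.copy()
for z in (.025,.057,.10,.13,.16,.173): print(z,"scene",proj(S,[q[0],q[1],z]),"top",proj(T,[q[0],q[1],z]))
# base circle left/bottom extremes in top
b=proj(T,[q[0],q[1],.025]); c=np.array([proj(T,[q[0]+.034*np.cos(a),q[1]+.034*np.sin(a),.025]) for a in np.linspace(0,6.28,90)]); print("base ext",c.min(0),c.max(0))
# tin, in top/scene
H=cv2.cvtColor(T["img"],cv2.COLOR_BGR2HSV); print("tin",onplane(T,(395,163),.083), "spoon",onplane(T,(265,283),0))
E
```

```text
tiny rim [ 0.5004 -0.2471  0.1683] 0.0016912970721813347 [ 0.4988 -0.246   0.173 ]
150 [47 49 52 53 49 44 43 48 55 54 47 37 39 47 49 44 34 22 16 14 10 10 11 16
 23 32 41 45 46 47 48 48 48 49 50]
154 [41 43 42 43 40 33 25 22 21 25 28 31 44 49 42 26  6  4  5  2  3  3  2  3
  2 13 37 54 60 63 62 63 64 65 65]
158 [42 42 42 41 37 28 21 18 15 17 20 37 51 48 33 12  2  2  2  2  3  2  3  2
  6 35 61 65 66 65 67 67 67 65 65]
162 [41 39 40 39 34 27 33 31 25 36 57 57 33  9  5  5  4  6 10 13 12 11 10  8
  7  8 14 39 61 65 67 65 65 65 65]
166 [60 59 49 49 61 63 63 63 64 64 62 47 14  1  1  0  1  2  1  0  0  1  2  2
  2  5 33 60 64 65 65 65 65 65 65]
170 [66 66 66 66 66 66 65 63 58 36 16  7  3  1  2  1  0  1  0  0  0  1  1  2
  3  3  7 35 56 63 65 65 66 64 63]
174 [67 67 65 66 67 67 65 61 29  1  4  3  2  2  4  1  2  4  4  5  6  7  6  7
  5  5  1  5 29 58 61 63 63 63 63]
178 [40 45 51 55 55 47 30  9  2  3  0  0  0  0  0  0  0  0  0  0  0  0  1  2
  2  2  1 19 46 61 63 65 64 66 67]
182 [39 31 27 24 17  5  0  4  6  7 11 15 10  6  6  8  9  8  7  5  5  6  6  5
  4  3  2  5 18 44 61 65 66 66 66]
186 [100 
[... 430 characters left out ...]
  0   0   0   0   0   0   0   1   0   0   0
   0   0   0   0   0   2   2   4  10  58  94 100 101 101  98  94  90]
202 [ 93  94  94  89  77  55  35  18  10   3   1   0   2   1   2   0   0   1
   1   1   1   1   2   2   7  13  24  40  53  71  93 101 100 102 102]
0.025 scene [375.0965 200.8933] top [421.1509 226.0528]
0.057 scene [376.3829 190.4626] top [424.706  223.6612]
0.1 scene [378.1639 176.021 ] top [429.7985 220.2355]
0.13 scene [379.4436 165.6442] top [433.5859 217.6877]
0.16 scene [380.7551 155.0092] top [437.5844 214.9979]
0.173 scene [381.3337 150.318 ] top [439.3872 213.7852]
base ext [407.9093 213.1206] [434.3997 239.1477]
tin [ 0.6515 -0.1759  0.083 ] spoon [0.361  0.1546 0.    ]
```

>>> jog_arm(plan=[[[0.6, -0.4, -0.1], [0, 0, 0.3]], [[1.5, -1.05, -0.2], [0, 0, 0.8]], [[2.6, -1.8, -0.4], [0, 0, 1.2]], [[3.7, -2.55, -0.6], [0, 0, 1.6]], [[4.8, -3.3, -0.8], [0, 0, 2.0]], [[5.9, -4.1, -1], [0, 0, 2.4]], [[7.0, -4.9, -1], [0, 0, 2.8]], [[8.1, -5.6, -1], [0, 0, 3.2]], [[9.2, -6.4, -1], [0, 0, 3.65]], [[10.3, -7.15, -1], [0, 0, 3.65]], [[11.3, -7.85, -1], [0, 0, 3.65]], [[12.2, -8.5, -1], [0, 0, 3.65]]])

```text
time_s: 1.3
eef_pos: [0.4972, -0.251, 0.2615]
eef_rot: [[1.0, 0.001, 0.0], [0.001, -1.0, 0.0], [0.0, -0.0, -1.0]]
ft_force: [0.4, 0.1, -0.2]
grip_width: 0.0853
finger_force: 0.0
```

>>> jog_arm(plan=[[[0.2, 0.1, 0], [0, 0, 0]], [[0.2, 0.1, 0], [0, 0, 0]], [[0.2, 0.1, 0], [0, 0, 0]], [[0.2, 0.1, 0], [0, 0, 0]]])

```text
time_s: 1.63
eef_pos: [0.5013, -0.2575, 0.2612]
eef_rot: [[1.0, -0.002, -0.001], [-0.002, -1.0, -0.0], [-0.001, 0.0, -1.0]]
ft_force: [-0.7, -0.3, 0.6]
grip_width: 0.0855
finger_force: 0.0
```

>>> jog_arm(plan=[[[0, -0.35, 0.6], [0, 0, 0]], [[0, -0.35, 1.2], [0, 0, 0]], [[0, -0.35, 1.8], [0, 0, 0]], [[0, -0.35, 2.3], [0, 0, 0]], [[0, -0.35, 2.3], [0, 0, 0]], [[0, -0.35, 2.3], [0, 0, 0]]])

```text
time_s: 2.13
eef_pos: [0.5012, -0.2467, 0.1922]
eef_rot: [[1.0, -0.002, -0.001], [-0.002, -1.0, 0.0], [-0.001, -0.0, -1.0]]
ft_force: [0.1, -0.1, 0.4]
grip_width: 0.0857
finger_force: 0.0
```

```bash
python3 - <<'E'
from h import *
T=read_camera("top");S=read_camera("scene")
b=cv2.resize(T["img"][175:265,385:475],(400,400),interpolation=cv2.INTER_CUBIC)
c=cv2.resize(S["img"][115:215,330:430],(400,400),interpolation=cv2.INTER_CUBIC)
cv2.imwrite("pics/a1.png",np.hstack([b,c]))
s=sensors.observe(); print(s["q"],s["eef_pos"])
E
```

```text
[ 24.0045  16.0715  -5.2995 108.9893   1.799   54.954  -72.2092] [ 0.5022 -0.2467  0.1934]
```

View pics/a1.png

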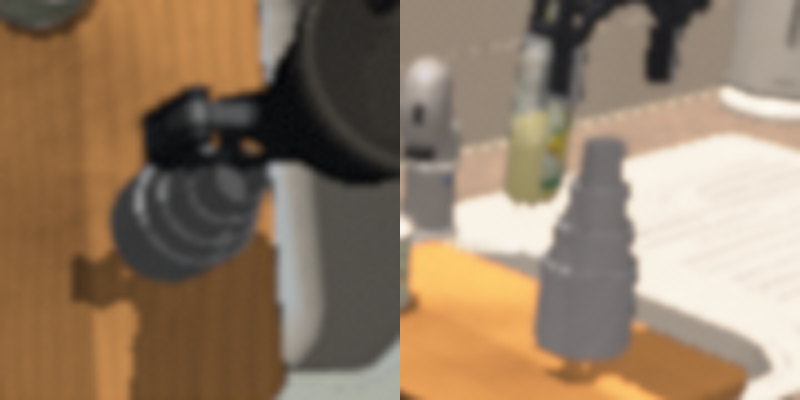

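The picture shows the fingers straddling the nest. In the scene crop their midpoint is at column 612 against an axis at about 611, so the lateral aim is good. I'll descend and grip the smallest.

>>> jog_arm(plan=[[[0, 0, 0.4], [0, 0, 0]], [[0, 0, 0.8], [0, 0, 0]], [[0, 0, 1.2], [0, 0, 0]], [[0, 0, 1.45], [0, 0, 0]], [[0, 0, 1.45], [0, 0, 0]], [[0, 0, 1.45], [0, 0, 0]]])

```text
time_s: 2.73
eef_pos: [0.5019, -0.2457, 0.1482]
eef_rot: [[1.0, -0.0, -0.001], [-0.0, -1.0, 0.001], [-0.001, -0.001, -1.0]]
ft_force: [-0.1, 0.8, 0.9]
grip_width: 0.0858
finger_force: 0.0
```

>>> jog_arm(plan=[[[0, 0, 0], [0, 0, 0]], [[0, 0, 0], [0, 0, 0]], [[0, 0, 0], [0, 0, 0]], [[0, 0, 0], [0, 0, 0]], [[0, 0, 0], [0, 0, 0]], [[0, 0, 0], [0, 0, 0]], [[0, 0, 0], [0, 0, 0]], [[0, 0, 0], [0, 0, 0]], [[0, 0, 0], [0, 0, 0]], [[0, 0, 0], [0, 0, 0]], [[0, 0, 0], [0, 0, 0]], [[0, 0, 0], [0, 0, 0]]], gripper=15)

```text
time_s: 3.73
eef_pos: [0.5025, -0.2461, 0.1494]
eef_rot: [[1.0, -0.001, 0.001], [-0.001, -1.0, -0.0], [0.001, 0.0, -1.0]]
ft_force: [-0.5, 0.3, 6.0]
grip_width: 0.0275
finger_force: 58.9
```

>>> jog_arm(plan=[[[0, 0, -0.2], [0, 0, 0]], [[0, 0, -0.5], [0, 0, 0]], [[0, 0, -0.8], [0, 0, 0]], [[0, 0, -1.1], [0, 0, 0]], [[0, 0, -1.4], [0, 0, 0]], [[0, 0, -1.7], [0, 0, 0]], [[0, 0, -2.1], [0, 0, 0]], [[0, 0, -2.5], [0, 0, 0]], [[0, 0, -2.5], [0, 0, 0]], [[0, 0, -2.5], [0, 0, 0]]])

```text
time_s: 4.57
eef_pos: [0.5025, -0.246, 0.2247]
eef_rot: [[1.0, -0.001, 0.001], [-0.001, -1.0, -0.001], [0.001, 0.001, -1.0]]
ft_force: [-0.5, 0.4, -1.1]
grip_width: 0.0273
finger_force: 59.1
```

```bash
python3 - <<'E'
from h import *
T=read_camera("top");S=read_camera("scene")
b=cv2.resize(T["img"][175:265,385:475],(400,400),interpolation=cv2.INTER_CUBIC)
c=cv2.resize(S["img"][115:215,330:430],(400,400),interpolation=cv2.INTER_CUBIC)
cv2.imwrite("pics/a2.png",np.hstack([b,c]))
E
```

```text
(no output)
```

View pics/a2.png

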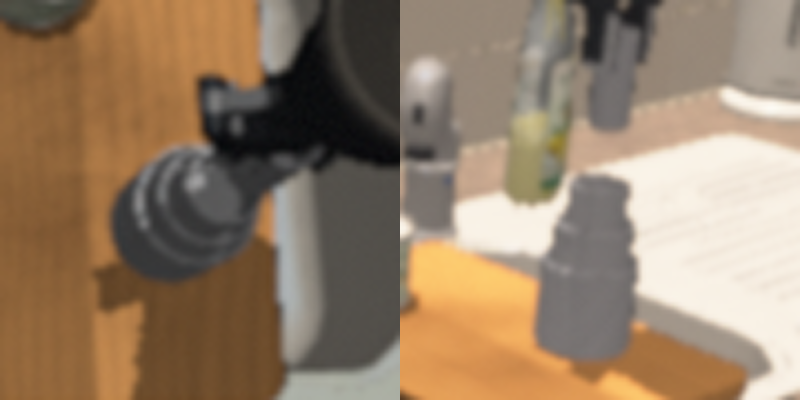

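The smallest hangs upright in the fingers (scene crop 610,100), and the remaining three still stand in the nest. I'm moving it to the salt spot.

>>> jog_arm(plan=[[[0, -0.4, -0.2], [0, 0, 0]], [[0, -1.1, -0.4], [0, 0, 0]], [[-0.1, -2, -0.4], [0, 0, 0]], [[-0.1, -3.1, -0.4], [0, 0, 0]], [[-0.2, -4.2, -0.4], [0, 0, 0]], [[-0.2, -5.3, -0.4], [0, 0, 0]], [[-0.3, -6.4, -0.4], [0, 0, 0]], [[-0.3, -7.5, -0.4], [0, 0, 0]], [[-0.4, -8.6, -0.4], [0, 0, 0]], [[-0.4, -9.7, -0.4], [0, 0, 0]], [[-0.4, -10.8, -0.4], [0, 0, 0]], [[-0.4, -11.9, -0.4], [0, 0, 0]]])

```text
time_s: 5.67
eef_pos: [0.4894, 0.1132, 0.2358]
eef_rot: [[1.0, -0.0, -0.0], [-0.0, -1.0, -0.0], [-0.0, 0.0, -1.0]]
ft_force: [0.9, 0.6, -0.8]
grip_width: 0.0274
finger_force: 59.2
```

>>> jog_arm(plan=[[[0, -1.1, 0], [0, 0, 0]], [[0, -2.2, 0], [0, 0, 0]], [[-0.1, -3.3, 0], [0, 0, 0]], [[-0.1, -4.4, 0], [0, 0, 0]], [[-0.2, -5.5, 0], [0, 0, 0]], [[-0.2, -6.6, 0], [0, 0, 0]], [[-0.3, -7.7, 0], [0, 0, 0]], [[-0.3, -8.8, 0], [0, 0, 0]], [[-0.3, -9.7, 0], [0, 0, 0]], [[-0.3, -10.4, 0], [0, 0, 0]], [[-0.3, -10.8, 0], [0, 0, 0]], [[-0.3, -10.9, 0], [0, 0, 0]]])

```text
time_s: 6.67
eef_pos: [0.48, 0.4404, 0.2353]
eef_rot: [[1.0, 0.002, -0.001], [0.002, -1.0, 0.0], [-0.001, -0.0, -1.0]]
ft_force: [-0.1, -0.6, -0.4]
grip_width: 0.0278
finger_force: 59.2
```

>>> jog_arm(plan=[[[0, 0, 0], [0, 0, 0]], [[0, 0, 0], [0, 0, 0]]])

```text
time_s: 6.83
eef_pos: [0.4816, 0.4369, 0.2357]
eef_rot: [[1.0, -0.001, -0.0], [-0.001, -1.0, -0.001], [-0.0, 0.001, -1.0]]
ft_force: [0.2, 0.4, -0.6]
grip_width: 0.0277
finger_force: 59.2
```

>>> jog_arm(plan=[[[0, 0, 0.6], [0, 0, 0]], [[0, 0, 1.4], [0, 0, 0]], [[0, 0, 2.3], [0, 0, 0]], [[0, 0, 3.2], [0, 0, 0]], [[0, 0, 4.1], [0, 0, 0]], [[0, 0, 4.7], [0, 0, 0]], [[0, 0, 5], [0, 0, 0]], [[0, 0, 5], [0, 0, 0]], [[0, 0, 5], [0, 0, 0]]])

```text
time_s: 7.58
eef_pos: [0.482, 0.4376, 0.0866]
eef_rot: [[1.0, -0.001, 0.0], [-0.001, -1.0, 0.0], [0.0, -0.0, -1.0]]
ft_force: [0.4, -0.1, -0.3]
grip_width: 0.0275
finger_force: 59.2
```

```bash
python3 - <<'E'
from h import *
T=read_camera("top");S=read_camera("scene")
for n,c,z in (("T",T,.0125),("S",S,.0125)):
    for p in ([.4815,.4385,.0125],[.4815,.4385,.044]): print(n,proj(c,p))
b=cv2.resize(T["img"][185:275,110:200],(400,400),interpolation=cv2.INTER_CUBIC)
c=cv2.resize(S["img"][220:320,80:180],(400,400),interpolation=cv2.INTER_CUBIC)
cv2.imwrite("pics/a3.png",np.hstack([b,c]))
E
```

```text
T [154.6671 236.4119]
T [151.0601 234.3416]
S [135.4256 296.7278]
S [132.7873 282.9528]
```

View pics/a3.png

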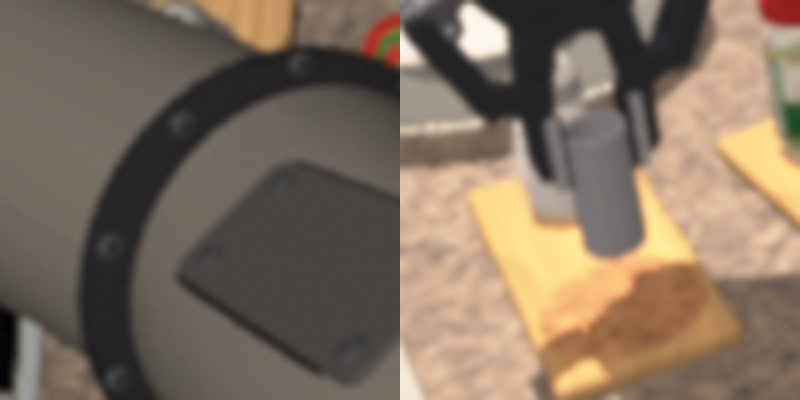

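The smallest beaker hangs upright over the salt disc. Its bottom is at pixel (133,281) against a predicted (133,282), so I'm lowering it.

>>> jog_arm(plan=[[[0, 0, 0.3], [0, 0, 0]], [[0, 0, 0.6], [0, 0, 0]], [[0, 0, 0.8], [0, 0, 0]], [[0, 0, 0.95], [0, 0, 0]], [[0, 0, 1.05], [0, 0, 0]], [[0, 0, 1.1], [0, 0, 0]], [[0, 0, 1.1], [0, 0, 0]], [[0, 0, 1.1], [0, 0, 0]]])

```text
time_s: 8.35
eef_pos: [0.4815, 0.4383, 0.0529]
eef_rot: [[1.0, -0.0, 0.0], [-0.0, -1.0, 0.0], [0.0, -0.0, -1.0]]
ft_force: [0.6, 0.0, -1.1]
grip_width: 0.0273
finger_force: 59.2
```

>>> jog_arm(plan=[[[0, 0, 0.03], [0, 0, 0]], [[0, 0, 0.06], [0, 0, 0]], [[0, 0, 0.06], [0, 0, 0]], [[0, 0, 0.06], [0, 0, 0]]])

```text
time_s: 8.68
eef_pos: [0.4819, 0.4384, 0.0522]
eef_rot: [[1.0, -0.001, 0.001], [-0.001, -1.0, 0.001], [0.001, -0.001, -1.0]]
ft_force: [-2.1, -3.0, 13.6]
grip_width: 0.0279
finger_force: 60.6
```

>>> jog_arm(plan=[[[0, 0, 0], [0, 0, 0]], [[0, 0, 0], [0, 0, 0]], [[0, 0, 0], [0, 0, 0]], [[0, 0, 0], [0, 0, 0]], [[0, 0, 0], [0, 0, 0]], [[0, 0, -0.5], [0, 0, 0]], [[0, 0, -1.2], [0, 0, 0]], [[0, 0, -2.1], [0, 0, 0]], [[0, 0, -3.1], [0, 0, 0]], [[0, 0, -4.1], [0, 0, 0]], [[0, 0, -5.1], [0, 0, 0]], [[0, 0, -6], [0, 0, 0]]], gripper=70)

```text
time_s: 9.68
eef_pos: [0.4813, 0.4383, 0.2344]
eef_rot: [[1.0, -0.0, 0.001], [-0.0, -1.0, 0.001], [0.001, -0.001, -1.0]]
ft_force: [0.3, 0.3, 1.2]
grip_width: 0.0704
finger_force: 0.0
```

>>> jog_arm(plan=[[[0, 0.4, 0], [0, 0, 0]], [[0.1, 1.2, 0], [0, 0, 0]], [[0.1, 2.2, 0], [0, 0, 0]], [[0.2, 3.3, 0], [0, 0, 0]], [[0.2, 4.4, 0], [0, 0, 0]], [[0.2, 5.5, 0], [0, 0, 0]], [[0.3, 6.6, 0], [0, 0, 0]], [[0.3, 7.7, 0], [0, 0, 0]], [[0.3, 8.8, 0], [0, 0, 0]], [[0.4, 9.9, 0], [0, 0, 0]], [[0.4, 11, 0], [0, 0, 0]], [[0.4, 12, 0], [0, 0, 0]]])

```text
time_s: 10.68
eef_pos: [0.493, 0.0762, 0.232]
eef_rot: [[1.0, -0.001, 0.001], [-0.001, -1.0, 0.0], [0.001, -0.0, -1.0]]
ft_force: [0.2, 0.2, -0.4]
grip_width: 0.0702
finger_force: 0.0
```

```bash
python3 - <<'E'
from h import *
T=read_camera("top");S=read_camera("scene")
b=cv2.resize(T["img"][185:275,110:200],(400,400),interpolation=cv2.INTER_CUBIC)
c=cv2.resize(S["img"][220:320,80:180],(400,400),interpolation=cv2.INTER_CUBIC)
d=cv2.resize(T["img"][190:250,400:460],(200,200),interpolation=cv2.INTER_CUBIC)
e=cv2.resize(S["img"][140:215,350:425],(200,200),interpolation=cv2.INTER_CUBIC)
o=np.zeros((600,800,3),np.uint8);o[:400,:400]=b;o[:400,400:]=c;o[400:,:200]=d;o[400:,400:600]=e
cv2.imwrite("pics/a4.png",o)
print(sensors.observe()["eef_pos"])
E
```

```text
[0.4932 0.0732 0.2318]
```

View pics/a4.png

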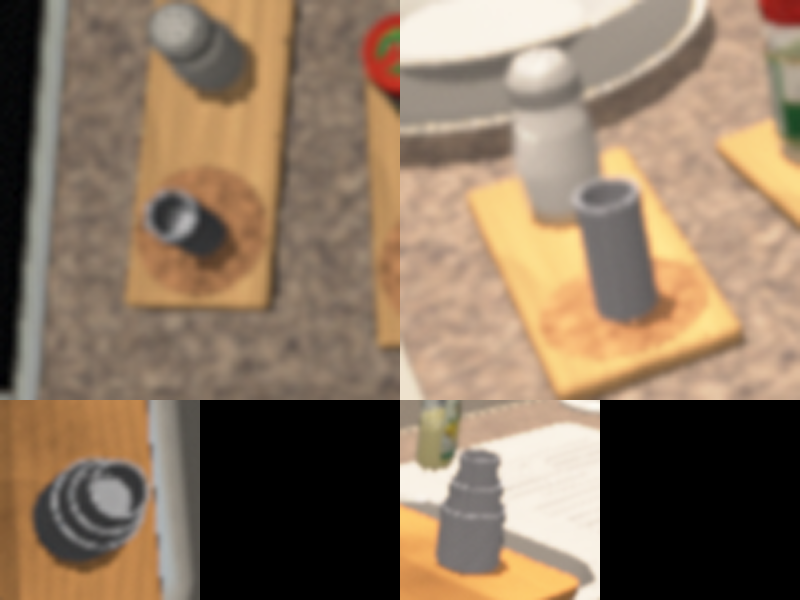

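The smallest stands upright in the middle of the salt disc: top crop base about (203,235) against a disc centre of (200,231). The nest of three is still upright, so the third beaker is next.

>>> jog_arm(plan=[[[0, 0.6, 0], [0, 0, 0]], [[0, 1.6, 0], [0, 0, 0]], [[0.1, 2.7, 0], [0, 0, 0]], [[0.1, 3.8, 0], [0, 0, 0]], [[0.2, 4.9, 0], [0, 0, 0]], [[0.2, 6.0, 0], [0, 0, 0]], [[0.3, 7.1, 0], [0, 0, 0]], [[0.3, 8.2, 0], [0, 0, 0]], [[0.3, 9.3, 0], [0, 0, 0]], [[0.3, 10.2, 0], [0, 0, 0]], [[0.3, 10.7, 0], [0, 0, 0]], [[0.3, 10.7, 0], [0, 0, 0]]], gripper=85)

```text
time_s: 11.78
eef_pos: [0.5016, -0.2461, 0.2316]
eef_rot: [[1.0, -0.004, 0.001], [-0.004, -1.0, -0.001], [0.001, 0.001, -1.0]]
ft_force: [-0.6, 0.3, -0.5]
grip_width: 0.085
finger_force: 0.0
```

>>> jog_arm(plan=[[[0, 0, 0], [0, 0, 0]], [[0, 0, 0], [0, 0, 0]], [[0, 0, 0], [0, 0, 0]]])

```text
time_s: 12.03
eef_pos: [0.5024, -0.2416, 0.2313]
eef_rot: [[1.0, 0.001, 0.0], [0.001, -1.0, 0.0], [0.0, -0.0, -1.0]]
ft_force: [0.5, -0.0, -0.6]
grip_width: 0.0852
finger_force: 0.0
```

>>> jog_arm(plan=[[[0, 0.16, 0.5], [0, 0, 0]], [[0, 0.16, 1.2], [0, 0, 0]], [[0, 0.16, 1.9], [0, 0, 0]], [[0, 0.16, 2.5], [0, 0, 0]], [[0, 0.16, 3], [0, 0, 0]], [[0, 0.16, 3.4], [0, 0, 0]], [[0, 0.16, 3.7], [0, 0, 0]], [[0, 0.16, 3.7], [0, 0, 0]], [[0, 0.16, 3.7], [0, 0, 0]]])

```text
time_s: 12.78
eef_pos: [0.5023, -0.2474, 0.1202]
eef_rot: [[1.0, -0.0, -0.0], [-0.0, -1.0, 0.0], [-0.0, -0.0, -1.0]]
ft_force: [-0.4, -0.3, 0.0]
grip_width: 0.0852
finger_force: 0.0
```

>>> jog_arm(plan=[[[0, 0, 0], [0, 0, 0]], [[0, 0, 0], [0, 0, 0]], [[0, 0, 0], [0, 0, 0]], [[0, 0, 0], [0, 0, 0]], [[0, 0, 0], [0, 0, 0]], [[0, 0, 0], [0, 0, 0]], [[0, 0, 0], [0, 0, 0]], [[0, 0, 0], [0, 0, 0]], [[0, 0, 0], [0, 0, 0]], [[0, 0, 0], [0, 0, 0]]], gripper=30)

```text
time_s: 13.62
eef_pos: [0.5026, -0.2478, 0.1209]
eef_rot: [[1.0, -0.0, 0.001], [-0.0, -1.0, -0.0], [0.001, 0.0, -1.0]]
ft_force: [-2.2, 1.2, 8.3]
grip_width: 0.0395
finger_force: 60.0
```

>>> jog_arm(plan=[[[0, 0, -0.2], [0, 0, 0]], [[0, 0, -0.5], [0, 0, 0]], [[0, 0, -0.8], [0, 0, 0]], [[0, 0, -1.1], [0, 0, 0]], [[0, 0, -1.4], [0, 0, 0]], [[0, 0, -1.7], [0, 0, 0]], [[0, 0, -2.1], [0, 0, 0]], [[0, 0, -2.5], [0, 0, 0]], [[0, 0, -3.1], [0, 0, 0]], [[0, 0, -3.3], [0, 0, 0]], [[0, 0, -3.3], [0, 0, 0]]])

```text
time_s: 14.53
eef_pos: [0.503, -0.248, 0.221]
eef_rot: [[1.0, -0.001, 0.003], [-0.001, -1.0, -0.001], [0.003, 0.001, -1.0]]
ft_force: [-0.0, -0.0, -1.6]
grip_width: 0.04
finger_force: 60.5
```

>>> jog_arm(plan=[[[0, -0.4, 0], [0, 0, 0]], [[-0.1, -1.1, 0], [0, 0, 0]], [[-0.2, -2, 0], [0, 0, 0]], [[-0.3, -3.1, 0], [0, 0, 0]], [[-0.4, -4.2, 0], [0, 0, 0]], [[-0.5, -5.3, 0], [0, 0, 0]], [[-0.6, -6.4, 0], [0, 0, 0]], [[-0.7, -7.5, 0], [0, 0, 0]], [[-0.8, -8.6, 0], [0, 0, 0]], [[-0.9, -9.7, 0], [0, 0, 0]], [[-1, -10.8, 0], [0, 0, 0]], [[-1, -11.5, 0], [0, 0, 0]]])

```text
time_s: 15.53
eef_pos: [0.4707, 0.1009, 0.2184]
eef_rot: [[1.0, 0.002, -0.001], [0.002, -1.0, 0.0], [-0.001, -0.0, -1.0]]
ft_force: [1.2, 0.6, -0.4]
grip_width: 0.0397
finger_force: 60.6
```

>>> jog_arm(plan=[[[0, -0.7, 0], [0, 0, 0]], [[-0.1, -1.6, 0], [0, 0, 0]], [[-0.1, -2.6, 0], [0, 0, 0]], [[-0.2, -3.6, 0], [0, 0, 0]], [[-0.2, -4.5, 0], [0, 0, 0]], [[-0.3, -5.3, 0], [0, 0, 0]], [[-0.4, -6, 0], [0, 0, 0]], [[-0.4, -6.5, 0], [0, 0, 0]], [[-0.4, -6.65, 0], [0, 0, 0]], [[-0.4, -6.65, 0], [0, 0, 0]], [[-0.4, -6.65, 0], [0, 0, 0]]])

```text
time_s: 16.45
eef_pos: [0.46, 0.2962, 0.2184]
eef_rot: [[1.0, -0.0, -0.001], [-0.0, -1.0, -0.001], [-0.001, 0.001, -1.0]]
ft_force: [0.8, -0.5, -1.5]
grip_width: 0.0397
finger_force: 60.6
```

>>> jog_arm(plan=[[[0, 0, 0.6], [0, 0, 0]], [[0, 0, 1.5], [0, 0, 0]], [[0, 0, 2.4], [0, 0, 0]], [[0, 0, 3.3], [0, 0, 0]], [[0, 0, 4.1], [0, 0, 0]], [[0, 0, 4.7], [0, 0, 0]], [[0, 0, 5.1], [0, 0, 0]], [[0, 0, 5.3], [0, 0, 0]], [[0, 0, 5.4], [0, 0, 0]], [[0, 0, 5.45], [0, 0, 0]], [[0, 0, 5.45], [0, 0, 0]], [[0, 0, 5.45], [0, 0, 0]]])

```text
time_s: 17.45
eef_pos: [0.4609, 0.2971, 0.0564]
eef_rot: [[1.0, -0.001, 0.001], [-0.001, -1.0, 0.001], [0.001, -0.001, -1.0]]
ft_force: [0.4, 0.8, -1.7]
grip_width: 0.0398
finger_force: 60.6
```

>>> jog_arm(plan=[[[0, 0, 0.03], [0, 0, 0]], [[0, 0, 0.06], [0, 0, 0]], [[0, 0, 0.06], [0, 0, 0]], [[0, 0, 0.06], [0, 0, 0]]])

```text
time_s: 17.78
eef_pos: [0.4604, 0.2968, 0.0539]
eef_rot: [[1.0, -0.0, 0.0], [-0.0, -1.0, 0.0], [0.0, -0.0, -1.0]]
ft_force: [-0.6, 0.3, -0.3]
grip_width: 0.0398
finger_force: 60.6
```

>>> jog_arm(plan=[[[0, 0, 0.03], [0, 0, 0]], [[0, 0, 0.06], [0, 0, 0]], [[0, 0, 0.06], [0, 0, 0]], [[0, 0, 0.06], [0, 0, 0]]])

```text
time_s: 18.12
eef_pos: [0.4604, 0.2969, 0.0519]
eef_rot: [[1.0, -0.0, -0.0], [-0.0, -1.0, 0.0], [-0.0, -0.0, -1.0]]
ft_force: [1.1, 0.8, -1.1]
grip_width: 0.0395
finger_force: 60.6
```

>>> jog_arm(plan=[[[0, 0, 0.03], [0, 0, 0]], [[0, 0, 0.05], [0, 0, 0]], [[0, 0, 0.05], [0, 0, 0]], [[0, 0, 0.05], [0, 0, 0]]])

```text
time_s: 18.45
eef_pos: [0.4607, 0.297, 0.0517]
eef_rot: [[1.0, -0.001, 0.001], [-0.001, -1.0, -0.0], [0.001, 0.0, -1.0]]
ft_force: [-5.6, -4.3, 24.7]
grip_width: 0.0397
finger_force: 63.1
```

>>> jog_arm(plan=[[[0, 0, 0], [0, 0, 0]], [[0, 0, 0], [0, 0, 0]], [[0, 0, 0], [0, 0, 0]], [[0, 0, 0], [0, 0, 0]], [[0, 0, 0], [0, 0, 0]], [[0, 0, -0.5], [0, 0, 0]], [[0, 0, -1.2], [0, 0, 0]], [[0, 0, -2.1], [0, 0, 0]], [[0, 0, -3.1], [0, 0, 0]], [[0, 0, -4.1], [0, 0, 0]], [[0, 0, -5.0], [0, 0, 0]], [[0, 0, -5.5], [0, 0, 0]]], gripper=85)

```text
time_s: 19.45
eef_pos: [0.461, 0.2975, 0.2186]
eef_rot: [[1.0, -0.0, 0.003], [-0.0, -1.0, 0.002], [0.003, -0.002, -1.0]]
ft_force: [0.1, 0.7, 0.2]
grip_width: 0.085
finger_force: 0.0
```

>>> jog_arm(plan=[[[0, 0.4, 0], [0, 0, 0]], [[0.1, 1.1, 0], [0, 0, 0]], [[0.2, 2, 0], [0, 0, 0]], [[0.3, 3.1, 0], [0, 0, 0]], [[0.4, 4.2, 0], [0, 0, 0]], [[0.5, 5.3, 0], [0, 0, 0]], [[0.6, 6.4, 0], [0, 0, 0]], [[0.7, 7.5, 0], [0, 0, 0]], [[0.8, 8.6, 0], [0, 0, 0]], [[0.9, 9.7, 0], [0, 0, 0]], [[1, 10.8, 0], [0, 0, 0]], [[1, 11.5, 0], [0, 0, 0]]])

```text
time_s: 20.45
eef_pos: [0.4897, -0.0519, 0.2148]
eef_rot: [[1.0, -0.003, -0.001], [-0.003, -1.0, -0.001], [-0.001, 0.001, -1.0]]
ft_force: [-0.2, 0.7, 0.3]
grip_width: 0.085
finger_force: 0.0
```

>>> jog_arm(plan=[[[0, 0.7, 0], [0, 0, 0]], [[0.1, 1.6, 0], [0, 0, 0]], [[0.1, 2.6, 0], [0, 0, 0]], [[0.2, 3.6, 0], [0, 0, 0]], [[0.2, 4.5, 0], [0, 0, 0]], [[0.3, 5.3, 0], [0, 0, 0]], [[0.4, 6, 0], [0, 0, 0]], [[0.4, 6.5, 0], [0, 0, 0]], [[0.4, 6.65, 0], [0, 0, 0]], [[0.4, 6.65, 0], [0, 0, 0]], [[0.4, 6.65, 0], [0, 0, 0]]])

```text
time_s: 21.37
eef_pos: [0.5018, -0.247, 0.2149]
eef_rot: [[1.0, -0.0, -0.001], [-0.0, -1.0, 0.001], [-0.001, -0.001, -1.0]]
ft_force: [0.6, 1.2, 0.5]
grip_width: 0.0853
finger_force: 0.0
```

```bash
python3 - <<'E'
from h import *
T=read_camera("top");S=read_camera("scene")
b=cv2.resize(T["img"][200:270,175:245],(400,400),interpolation=cv2.INTER_CUBIC)
c=cv2.resize(S["img"][210:310,160:260],(400,400),interpolation=cv2.INTER_CUBIC)
d=cv2.resize(T["img"][190:250,400:460],(200,200),interpolation=cv2.INTER_CUBIC)
e=cv2.resize(S["img"][140:215,350:425],(200,200),interpolation=cv2.INTER_CUBIC)
o=np.zeros((600,800,3),np.uint8);o[:400,:400]=b;o[:400,400:]=c;o[400:,:200]=d;o[400:,400:600]=e
cv2.imwrite("pics/a5.png",o)
print(sensors.observe()["eef_pos"])
E
```

```text
[ 0.5021 -0.2464  0.2153]
```

View pics/a5.png

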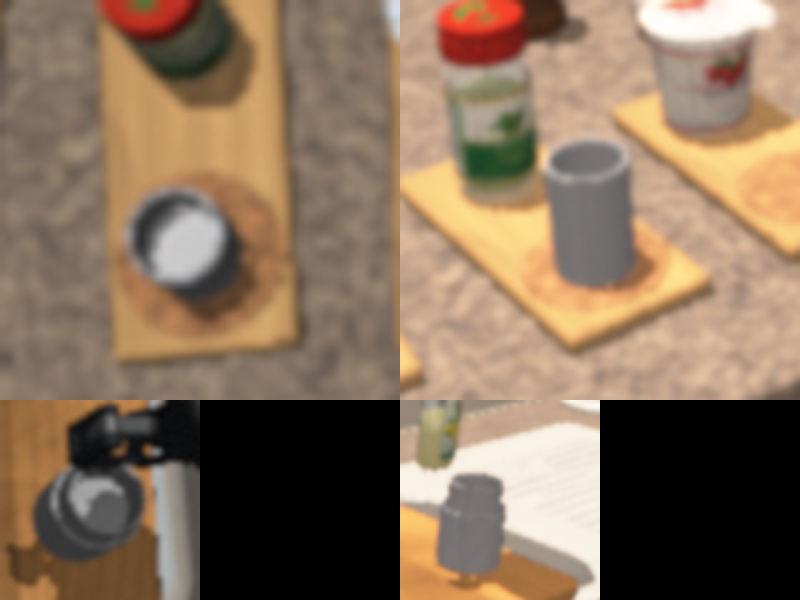

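The third beaker stands upright in the middle of the spice disc: scene base about (594,265) against a disc at (598,270). Medium is still nested in large, so it is next.

>>> jog_arm(plan=[[[0, 0, 0.5], [0, 0, 0]], [[0, 0, 1.2], [0, 0, 0]], [[0, 0, 1.9], [0, 0, 0]], [[0, 0, 2.6], [0, 0, 0]], [[0, 0, 3.2], [0, 0, 0]], [[0, 0, 3.7], [0, 0, 0]], [[0, 0, 4.0], [0, 0, 0]], [[0, 0, 4.08], [0, 0, 0]], [[0, 0, 4.08], [0, 0, 0]], [[0, 0, 4.08], [0, 0, 0]]])

```text
time_s: 22.3
eef_pos: [0.5026, -0.2475, 0.0938]
eef_rot: [[1.0, -0.0, 0.001], [-0.0, -1.0, -0.0], [0.001, 0.0, -1.0]]
ft_force: [0.4, 0.5, 0.1]
grip_width: 0.0852
finger_force: 0.0
```

>>> jog_arm(plan=[[[0, 0, 0], [0, 0, 0]], [[0, 0, 0], [0, 0, 0]], [[0, 0, 0], [0, 0, 0]], [[0, 0, 0], [0, 0, 0]], [[0, 0, 0], [0, 0, 0]], [[0, 0, 0], [0, 0, 0]], [[0, 0, 0], [0, 0, 0]], [[0, 0, 0], [0, 0, 0]], [[0, 0, 0], [0, 0, 0]], [[0, 0, 0], [0, 0, 0]]], gripper=42)

```text
time_s: 23.13
eef_pos: [0.5027, -0.2478, 0.0943]
eef_rot: [[1.0, -0.0, 0.002], [-0.0, -1.0, -0.0], [0.002, 0.0, -1.0]]
ft_force: [-2.5, 2.4, 13.8]
grip_width: 0.0534
finger_force: 60.8
```

>>> jog_arm(plan=[[[0, 0, -0.2], [0, 0, 0]], [[0, 0, -0.5], [0, 0, 0]], [[0, 0, -0.8], [0, 0, 0]], [[0, 0, -1.1], [0, 0, 0]], [[0, 0, -1.4], [0, 0, 0]], [[0, 0, -1.7], [0, 0, 0]], [[0, 0, -2.1], [0, 0, 0]], [[0, 0, -2.6], [0, 0, 0]], [[0, 0, -3.2], [0, 0, 0]], [[0, 0, -3.5], [0, 0, 0]], [[0, 0, -3.5], [0, 0, 0]]])

```text
time_s: 24.05
eef_pos: [0.5031, -0.2481, 0.2005]
eef_rot: [[1.0, -0.001, 0.003], [-0.001, -1.0, -0.001], [0.003, 0.001, -1.0]]
ft_force: [-0.1, -0.7, -1.1]
grip_width: 0.0533
finger_force: 63.2
```

>>> jog_arm(plan=[[[0, -0.4, 0], [0, 0, 0]], [[-0.1, -1.1, 0], [0, 0, 0]], [[-0.2, -2, 0], [0, 0, 0]], [[-0.3, -3.1, 0], [0, 0, 0]], [[-0.4, -4.2, 0], [0, 0, 0]], [[-0.5, -5.3, 0], [0, 0, 0]], [[-0.6, -6.4, 0], [0, 0, 0]], [[-0.7, -7.4, 0], [0, 0, 0]], [[-0.9, -8.2, 0], [0, 0, 0]], [[-1, -8.7, 0], [0, 0, 0]], [[-1, -8.97, 0], [0, 0, 0]], [[-1, -8.97, 0], [0, 0, 0]]])

```text
time_s: 25.05
eef_pos: [0.4718, 0.0232, 0.1975]
eef_rot: [[1.0, 0.002, -0.001], [0.002, -1.0, 0.0], [-0.001, -0.0, -1.0]]
ft_force: [-0.3, 0.1, -1.1]
grip_width: 0.0531
finger_force: 63.2
```

>>> jog_arm(plan=[[[0, 0, 0], [0, 0, 0]], [[0, 0, 0], [0, 0, 0]], [[0, 0, 0], [0, 0, 0]]])

```text
time_s: 25.3
eef_pos: [0.4724, 0.0203, 0.1978]
eef_rot: [[1.0, -0.002, -0.0], [-0.002, -1.0, -0.0], [-0.0, 0.0, -1.0]]
ft_force: [-1.0, -0.5, -0.2]
grip_width: 0.0534
finger_force: 63.2
```

>>> jog_arm(plan=[[[0, 0, 0.6], [0, 0, 0]], [[0, 0, 1.4], [0, 0, 0]], [[0, 0, 2.2], [0, 0, 0]], [[0, 0, 2.9], [0, 0, 0]], [[0, 0, 3.3], [0, 0, 0]], [[0, 0, 3.5], [0, 0, 0]], [[0, 0, 3.5], [0, 0, 0]], [[0, 0, 3.5], [0, 0, 0]]])

```text
time_s: 25.97
eef_pos: [0.4725, 0.021, 0.0934]
eef_rot: [[1.0, -0.001, -0.0], [-0.001, -1.0, 0.0], [-0.0, -0.0, -1.0]]
ft_force: [0.6, -0.6, 0.0]
grip_width: 0.0535
finger_force: 63.3
```

```bash
python3 - <<'E'
from h import *
S=read_camera("scene"); p=sensors.observe()["eef_pos"]; print(p,"bottom exp",proj(S,[p[0],p[1],p[2]-.041]),"disc",proj(S,[.4728,.0213,.0125]))
cv2.imwrite("pics/a6.png",cv2.resize(S["img"][130:270,240:440],(800,560),interpolation=cv2.INTER_CUBIC))
E
```

```text
[0.4728 0.0212 0.0938] bottom exp [309.3294 220.7226] disc [308.6618 235.4788]
```

View pics/a6.png

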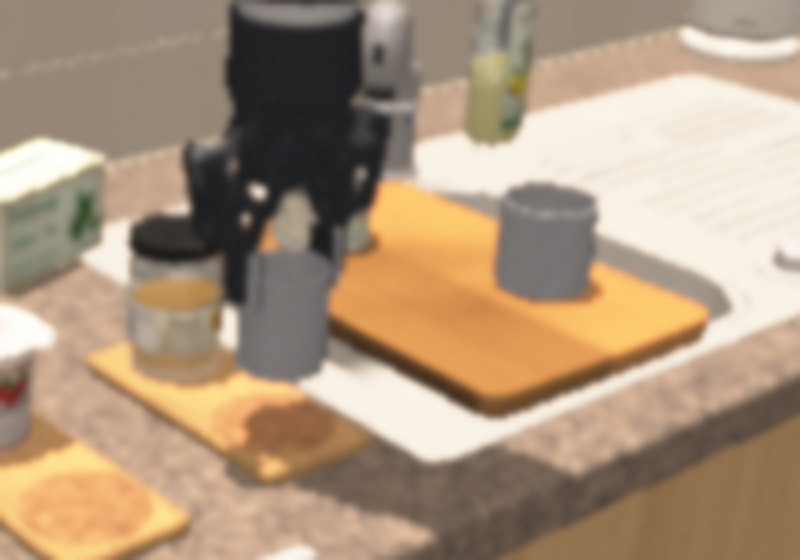

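The large beaker stayed on the board at crop (545,240). The medium hangs upright over the honey disc, and I'll check its axis numerically.

```bash
python3 - <<'E'
from h import *
S=read_camera("scene"); p=sensors.observe()["eef_pos"]
h=cv2.cvtColor(S["img"],cv2.COLOR_BGR2LAB).astype(int); ref=h[205:215,306:315].reshape(-1,3).mean(0)
d=np.abs(h-ref).sum(2)
for v in (204,208,212,216):
    print(v,d[v,294:328])
for z in (.07,.085,.1): print(proj(S,[p[0],p[1],z]),[proj(S,[p[0]+k*.0275*.594,p[1]+k*.0275*.804,z])[0] for k in (1,-1)])
E
```

```text
204 [ 23.2889  25.8     28.8     49.8     77.7111  86.7111  75.7111  46.7111
  18.4444  13.4444  18.7111  18.0667   9.0667   2.0667   1.0667   0.5556
   0.5556   0.5556   1.0667   3.4444   2.0667   3.0667   4.7111   6.0667
   7.7111  10.4444  10.8     22.2889  74.2889 109.2889 115.2889 116.2889
 115.2889 114.2889]
208 [ 27.2889  60.2889 109.9333 114.2889 100.2889  45.2889   1.9333   9.4444
   7.7111   8.7111   9.0667   4.0667   2.0667   2.2889   1.5556   3.2
   1.5556   0.5556   1.0667   0.5556   2.0667   3.0667   5.4444   6.4444
   7.7111  10.7111  12.8     22.8     40.2889  77.2889 100.2889 109.2889
 113.2889 116.2889]
212 [ 42.2889  87.2889 116.9333 121.9333 112.9333  59.2889   5.2889   8.7111
   6.7111   4.7111   3.0667   1.0667   0.5556   1.5556   3.2      3.9333
   1.5556   1.5556   0.5556   1.0667   2.7111   2.0667   4.7111   5.7111
   7.0667  11.7111  19.8     36.8     60.8     81.8     85.8     80.8
  77.8     69.8   ]
216 [50.2889 73.2889 92.2889 87.2889 56.2889 16.2889  4.0667  7.0667  5.0667
  4.0667  2.0667  2.0667  0.5556  3.2     1.5556  1.5556  1.5556  0.5556
  0.5556  1.0667  2.0667  4.7111  5.0667  7.0667  8.0667 13.7111 21.4444
 18.4444 11.2889 22.2889 20.2889 12.2889 16.8    39.8   ]
[309.5714 214.24  ] [np.float64(297.97379292966133), np.float64(321.1663306781022)]
[309.8239 208.5133] [np.float64(298.143903104714), np.float64(321.50112790069073)]
[310.08   202.7048] [np.float64(298.31644756937243), np.float64(321.84071497970535)]
```

>>> jog_arm(plan=[[[0.03, 0, 0.3], [0, 0, 0]], [[0.08, 0, 0.6], [0, 0, 0]], [[0.08, 0, 0.9], [0, 0, 0]], [[0.08, 0, 1.1], [0, 0, 0]], [[0.08, 0, 1.22], [0, 0, 0]], [[0.08, 0, 1.28], [0, 0, 0]], [[0.08, 0, 1.28], [0, 0, 0]], [[0.08, 0, 1.28], [0, 0, 0]]])

```text
time_s: 26.73
eef_pos: [0.4747, 0.0215, 0.0547]
eef_rot: [[1.0, -0.0, -0.0], [-0.0, -1.0, 0.0], [-0.0, -0.0, -1.0]]
ft_force: [0.2, 0.8, -1.4]
grip_width: 0.0534
finger_force: 63.3
```

>>> jog_arm(plan=[[[0, 0, 0.03], [0, 0, 0]], [[0, 0, 0.05], [0, 0, 0]], [[0, 0, 0.05], [0, 0, 0]], [[0, 0, 0.05], [0, 0, 0]]])

```text
time_s: 27.07
eef_pos: [0.4748, 0.0214, 0.0533]
eef_rot: [[1.0, -0.0, 0.0], [-0.0, -1.0, 0.0], [0.0, -0.0, -1.0]]
ft_force: [-0.4, 0.1, -1.5]
grip_width: 0.0533
finger_force: 63.3
```

>>> jog_arm(plan=[[[0, 0, 0.03], [0, 0, 0]], [[0, 0, 0.05], [0, 0, 0]], [[0, 0, 0.05], [0, 0, 0]], [[0, 0, 0.05], [0, 0, 0]]])

```text
time_s: 27.4
eef_pos: [0.4751, 0.0216, 0.053]
eef_rot: [[1.0, -0.0, 0.001], [-0.0, -1.0, -0.0], [0.001, 0.0, -1.0]]
ft_force: [-9.8, -0.0, 33.1]
grip_width: 0.0535
finger_force: 66.4
```

>>> jog_arm(plan=[[[0, 0, 0], [0, 0, 0]], [[0, 0, 0], [0, 0, 0]], [[0, 0, 0], [0, 0, 0]], [[0, 0, 0], [0, 0, 0]], [[0, 0, 0], [0, 0, 0]], [[0, 0, 0], [0, 0, 0]], [[0, 0, -0.5], [0, 0, 0]], [[0, 0, -1.2], [0, 0, 0]], [[0, 0, -2.1], [0, 0, 0]], [[0, 0, -3.1], [0, 0, 0]], [[0, 0, -4.0], [0, 0, 0]], [[0, 0, -4.5], [0, 0, 0]]], gripper=85.4)

```text
time_s: 28.4
eef_pos: [0.4755, 0.0216, 0.1895]
eef_rot: [[1.0, -0.001, 0.003], [-0.001, -1.0, 0.0], [0.003, -0.0, -1.0]]
ft_force: [0.2, -0.4, -0.7]
grip_width: 0.0854
finger_force: 0.0
```

>>> jog_arm(plan=[[[0, 0.4, 0], [0, 0, 0]], [[0.1, 1.1, 0], [0, 0, 0]], [[0.2, 2, 0], [0, 0, 0]], [[0.3, 3.1, 0], [0, 0, 0]], [[0.4, 4.2, 0], [0, 0, 0]], [[0.5, 5.3, 0], [0, 0, 0]], [[0.6, 6.4, 0], [0, 0, 0]], [[0.7, 7.4, 0], [0, 0, 0]], [[0.8, 8.2, 0], [0, 0, 0]], [[0.85, 8.7, 0], [0, 0, 0]], [[0.85, 8.95, 0], [0, 0, 0]], [[0.85, 8.95, 0], [0, 0, 0]]])

```text
time_s: 29.4
eef_pos: [0.4996, -0.2484, 0.1863]
eef_rot: [[1.0, -0.003, -0.0], [-0.003, -1.0, -0.0], [-0.0, 0.0, -1.0]]
ft_force: [-0.5, 0.2, -0.7]
grip_width: 0.0854
finger_force: 0.0
```

```bash
python3 - <<'E'
from h import *
T=read_camera("top");S=read_camera("scene"); p=sensors.observe()["eef_pos"]; print(p)
# large beaker silhouette in scene
h=cv2.cvtColor(S["img"],cv2.COLOR_BGR2LAB).astype(int); ref=h[186:198,371:381].reshape(-1,3).mean(0)
d=np.abs(h-ref).sum(2).astype(int)
for v in (184,188,192,196): print(v,d[v,358:396])
for z in (.05,.065): print(proj(S,[.5005,-.247,z]),[proj(S,[.5005+k*.034*.594,-.247+k*.034*.804,z]) for k in (1,-1)])
b=cv2.resize(T["img"][195:265,385:455],(400,400),interpolation=cv2.INTER_CUBIC)
c=cv2.resize(T["img"][195:265,282:352],(400,400),interpolation=cv2.INTER_CUBIC)
cv2.imwrite("pics/a7.png",np.hstack([b,c]))
for q in ([.5005,-.247,.089],[.4728,.0213,.0125],[.4728,.0213,.0765]): print(proj(T,q))
E
```

```text
[ 0.5    -0.2461  0.1865]
184 [143 141 132 120 105  82  50  15   2   2   2   1   6   6   3   1   2   3
   5   3   2   0   1   0   1   1   1   1   3   5   8  64 114 124 126 126
 126 125]
188 [143 143 143 143 142 129  77  16   2   1   0   1   0   0   3   3   3   1
   1   0   0   1   1   1   1   1   2   4   5   1  32  76 102 112 117 120
 124 126]
192 [132 133 133 135 129 104  42   5   3   0   0   1   2   1   2   2   1   1
   1   1   1   1   1   0   2   3   3   4   8  13   5  28  40  43  43  43
  45  47]
196 [131 133 132 132 117  70  17   3   0   2   1   2   1   1   1   1   1   1
   1   1   0   0   1   1   0   2   4   5   9  28  76 102 104  78  51  41
  42  44]
[376.0569 192.7593] [array([363.9703, 192.6685]), array([388.1405, 192.8501])]
[376.6675 187.8058] [array([364.5087, 187.7139]), array([388.8233, 187.8978])]
[428.4341 221.0938]
[316.6546 238.3608]
[318.1277 234.147 ]
```

View pics/a7.png

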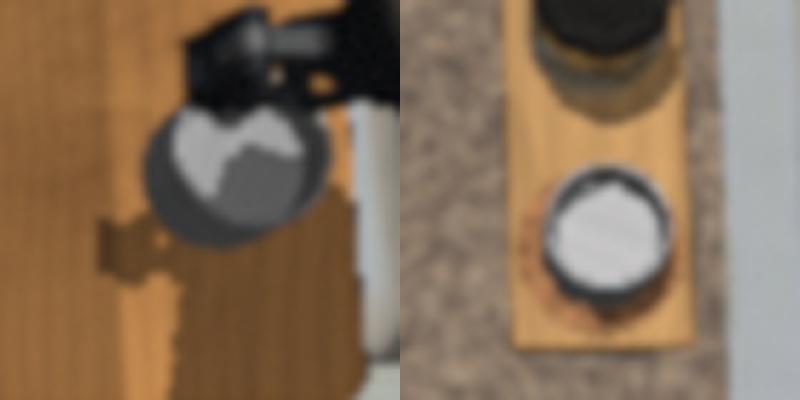

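The medium stands upright on the honey disc with its rim centre at about pixel (318,235). The large is alone on the board, consistent with (0.5005, -0.247), so I'm descending on it.

>>> jog_arm(plan=[[[0, 0.03, 0.5], [0, 0, 0]], [[0, 0.03, 1.2], [0, 0, 0]], [[0, 0.03, 1.9], [0, 0, 0]], [[0, 0.03, 2.5], [0, 0, 0]], [[0, 0.03, 3.0], [0, 0, 0]], [[0, 0.03, 3.4], [0, 0, 0]], [[0, 0.03, 3.7], [0, 0, 0]], [[0, 0.03, 4.0], [0, 0, 0]], [[0, 0.03, 4.15], [0, 0, 0]], [[0, 0.03, 4.15], [0, 0, 0]], [[0, 0.03, 4.15], [0, 0, 0]]])

```text
time_s: 30.42
eef_pos: [0.5002, -0.248, 0.0624]
eef_rot: [[1.0, -0.0, 0.0], [-0.0, -1.0, 0.0], [0.0, -0.0, -1.0]]
ft_force: [1.3, -0.4, -0.6]
grip_width: 0.0856
finger_force: 0.0
```

>>> jog_arm(plan=[[[0, 0, 0], [0, 0, 0]], [[0, 0, 0], [0, 0, 0]], [[0, 0, 0], [0, 0, 0]], [[0, 0, 0], [0, 0, 0]], [[0, 0, 0], [0, 0, 0]], [[0, 0, 0], [0, 0, 0]], [[0, 0, 0], [0, 0, 0]], [[0, 0, 0], [0, 0, 0]]], gripper=55)

```text
time_s: 31.08
eef_pos: [0.5005, -0.2483, 0.0635]
eef_rot: [[1.0, -0.001, 0.001], [-0.001, -1.0, -0.001], [0.001, 0.001, -1.0]]
ft_force: [-4.1, 1.5, 16.1]
grip_width: 0.0671
finger_force: 62.8
```

>>> jog_arm(plan=[[[0, 0, -0.2], [0, 0, 0]], [[0, 0, -0.5], [0, 0, 0]], [[0, 0, -0.9], [0, 0, 0]], [[0, 0, -1.4], [0, 0, 0]], [[0, 0, -1.9], [0, 0, 0]], [[0, 0, -2.4], [0, 0, 0]], [[0, 0, -3], [0, 0, 0]], [[0, 0, -3.6], [0, 0, 0]], [[0, 0, -4.1], [0, 0, 0]], [[0, 0, -4.3], [0, 0, 0]], [[0, 0, -4.3], [0, 0, 0]]])

```text
time_s: 32.0
eef_pos: [0.5007, -0.2483, 0.1932]
eef_rot: [[1.0, -0.001, 0.003], [-0.001, -1.0, -0.001], [0.003, 0.001, -1.0]]
ft_force: [0.1, -0.7, -1.8]
grip_width: 0.0669
finger_force: 67.3
```

>>> jog_arm(plan=[[[0, -0.4, 0], [0, 0, 0]], [[-0.1, -1.1, 0], [0, 0, 0]], [[-0.2, -2, 0], [0, 0, 0]], [[-0.3, -3, 0], [0, 0, 0]], [[-0.4, -4, 0], [0, 0, 0]], [[-0.5, -5, 0], [0, 0, 0]], [[-0.6, -6, 0], [0, 0, 0]], [[-0.7, -7, 0], [0, 0, 0]], [[-0.8, -8, 0], [0, 0, 0]], [[-0.9, -8.8, 0], [0, 0, 0]], [[-0.9, -9.2, 0], [0, 0, 0]], [[-0.9, -9.2, 0], [0, 0, 0]]])

```text
time_s: 33.0
eef_pos: [0.4722, 0.0314, 0.1904]
eef_rot: [[1.0, 0.004, -0.001], [0.004, -1.0, 0.001], [-0.001, -0.001, -1.0]]
ft_force: [0.1, 0.0, -1.8]
grip_width: 0.0668
finger_force: 67.4
```

>>> jog_arm(plan=[[[0, -0.4, 0], [0, 0, 0]], [[-0.1, -1, 0], [0, 0, 0]], [[-0.2, -1.8, 0], [0, 0, 0]], [[-0.3, -2.7, 0], [0, 0, 0]], [[-0.4, -3.5, 0], [0, 0, 0]], [[-0.43, -4.2, 0], [0, 0, 0]], [[-0.43, -4.6, 0], [0, 0, 0]], [[-0.43, -4.67, 0], [0, 0, 0]], [[-0.43, -4.67, 0], [0, 0, 0]], [[-0.43, -4.67, 0], [0, 0, 0]], [[-0.43, -4.67, 0], [0, 0, 0]]])

```text
time_s: 33.92
eef_pos: [0.4603, 0.1668, 0.1908]
eef_rot: [[1.0, -0.002, -0.001], [-0.002, -1.0, -0.001], [-0.001, 0.001, -1.0]]
ft_force: [0.2, -1.1, -1.5]
grip_width: 0.0668
finger_force: 67.5
```

>>> jog_arm(plan=[[[0, -0.02, 0.6], [0, 0, 0]], [[0, -0.02, 1.4], [0, 0, 0]], [[0, -0.02, 2.2], [0, 0, 0]], [[0, -0.02, 3], [0, 0, 0]], [[0, -0.02, 3.6], [0, 0, 0]], [[0, -0.02, 4.1], [0, 0, 0]], [[0, -0.02, 4.4], [0, 0, 0]], [[0, -0.02, 4.55], [0, 0, 0]], [[0, -0.02, 4.6], [0, 0, 0]], [[0, -0.02, 4.6], [0, 0, 0]], [[0, -0.02, 4.6], [0, 0, 0]]])

```text
time_s: 34.83
eef_pos: [0.4608, 0.1688, 0.0539]
eef_rot: [[1.0, -0.001, 0.001], [-0.001, -1.0, 0.0], [0.001, -0.0, -1.0]]
ft_force: [-1.1, -0.1, -1.8]
grip_width: 0.0666
finger_force: 67.5
```

>>> jog_arm(plan=[[[0, 0, 0.03], [0, 0, 0]], [[0, 0, 0.05], [0, 0, 0]], [[0, 0, 0.05], [0, 0, 0]], [[0, 0, 0.05], [0, 0, 0]]])

```text
time_s: 35.17
eef_pos: [0.4605, 0.1688, 0.0519]
eef_rot: [[1.0, -0.0, 0.0], [-0.0, -1.0, 0.0], [0.0, -0.0, -1.0]]
ft_force: [-0.2, -0.2, -1.7]
grip_width: 0.067
finger_force: 67.5
```

Y is 1 mm over, so I'll trim that while lowering.

>>> jog_arm(plan=[[[0, 0.03, 0.02], [0, 0, 0]], [[0, 0.03, 0.04], [0, 0, 0]], [[0, 0.03, 0.04], [0, 0, 0]], [[0, 0.03, 0.04], [0, 0, 0]]])

```text
time_s: 35.5
eef_pos: [0.4604, 0.1677, 0.0505]
eef_rot: [[1.0, -0.001, 0.0], [-0.001, -1.0, -0.0], [0.0, 0.0, -1.0]]
ft_force: [-0.9, -2.2, 3.0]
grip_width: 0.0669
finger_force: 67.9
```

>>> jog_arm(plan=[[[0, 0, 0], [0, 0, 0]], [[0, 0, 0], [0, 0, 0]], [[0, 0, 0], [0, 0, 0]], [[0, 0, 0], [0, 0, 0]], [[0, 0, 0], [0, 0, 0]], [[0, 0, 0], [0, 0, 0]], [[0, 0, -0.4], [0, 0, 0]], [[0, 0, -1], [0, 0, 0]], [[0, 0, -1.8], [0, 0, 0]], [[0, 0, -2.8], [0, 0, 0]], [[0, 0, -3.8], [0, 0, 0]], [[0, 0, -4.8], [0, 0, 0]]], gripper=85.4)

```text
time_s: 36.5
eef_pos: [0.46, 0.1678, 0.1959]
eef_rot: [[1.0, -0.0, -0.0], [-0.0, -1.0, 0.0], [-0.0, -0.0, -1.0]]
ft_force: [1.3, -0.4, -0.1]
grip_width: 0.0857
finger_force: 0.0
```

>>> jog_arm(plan=[[[0, 0.4, 0], [0, 0, 0]], [[0.1, 1.1, 0], [0, 0, 0]], [[0.2, 2, 0], [0, 0, 0]], [[0.3, 3.1, 0], [0, 0, 0]], [[0.4, 4.2, 0], [0, 0, 0]], [[0.5, 5.3, 0], [0, 0, 0]], [[0.6, 6.4, 0], [0, 0, 0]], [[0.7, 7.5, 0], [0, 0, 0]], [[0.8, 8.6, 0], [0, 0, 0]], [[0.9, 9.7, 0], [0, 0, 0]], [[1, 10.8, 0], [0, 0, 0]], [[1, 11.5, 0], [0, 0, 0]]])

```text
time_s: 37.5
eef_pos: [0.49, -0.1806, 0.1944]
eef_rot: [[1.0, -0.003, 0.0], [-0.003, -1.0, -0.001], [0.0, 0.001, -1.0]]
ft_force: [-0.2, 0.1, 0.0]
grip_width: 0.0854
finger_force: 0.0
```

```bash
python3 - <<'E'
from h import *
T=read_camera("top");S=read_camera("scene"); print(sensors.observe()["eef_pos"])
D=dict(salt=(.4812,.4383),spice=(.4602,.2966),sugar=(.4607,.1678),honey=(.4728,.0213))
for n,(x,y) in D.items(): print(n,"rim exp T",proj(T,[x,y,.0765]),"S",proj(S,[x,y,.0765]))
a=cv2.resize(T["img"][180:290,130:345],(800,410),interpolation=cv2.INTER_CUBIC)
cv2.imwrite("pics/a8.png",a)
cv2.imwrite("pics/a9.png",cv2.resize(S["img"][150:330,80:320],(800,600),interpolation=cv2.INTER_CUBIC))
# rim ellipse: dark/grey (low saturation) blob near expected rim in top
H=cv2.cvtColor(T["img"],cv2.COLOR_BGR2HSV)
for (n,(x,y)),r in zip(D.items(),(.0145,.021,.034,.0275)):
    q=proj(T,[x,y,.0765]); u,v=int(q[0]),int(q[1]); m=np.zeros(H.shape[:2],np.uint8)
    m[v-19:v+20,u-19:u+20]=(H[v-19:v+20,u-19:u+20,1]<75)
    k,l,st,ce=cv2.connectedComponentsWithStats(m); i=l[v,u]
    print(n,"grey blob",st[i],"exp rim ext",q-r*460/1.11,q+r*460/1.11)
E
```

```text
[ 0.4896 -0.181   0.1942]
salt rim exp T [147.2063 232.2073] S [130.1224 268.2192]
spice rim exp T [205.0706 240.2278] S [206.4979 249.3588]
sugar rim exp T [258.0652 239.5681] S [260.9578 231.0145]
honey rim exp T [318.1277 234.147 ] S [309.7073 211.7825]
salt grey blob [142 228  19  14 179] exp rim ext [141.1973 226.1983] [153.2153 238.2163]
spice grey blob [197 233  20  20 300] exp rim ext [196.3679 231.5251] [213.7733 248.9305]
sugar grey blob [244 226  30  30 677] exp rim ext [243.9751 225.478 ] [272.1553 253.6582]
honey grey blob [307 223  23  26 448] exp rim ext [306.7313 222.7506] [329.5241 245.5434]
```

View pics/a8.png

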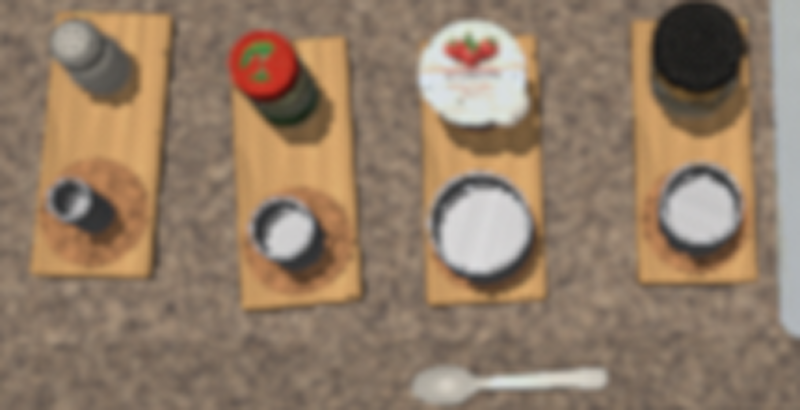

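View pics/a9.png

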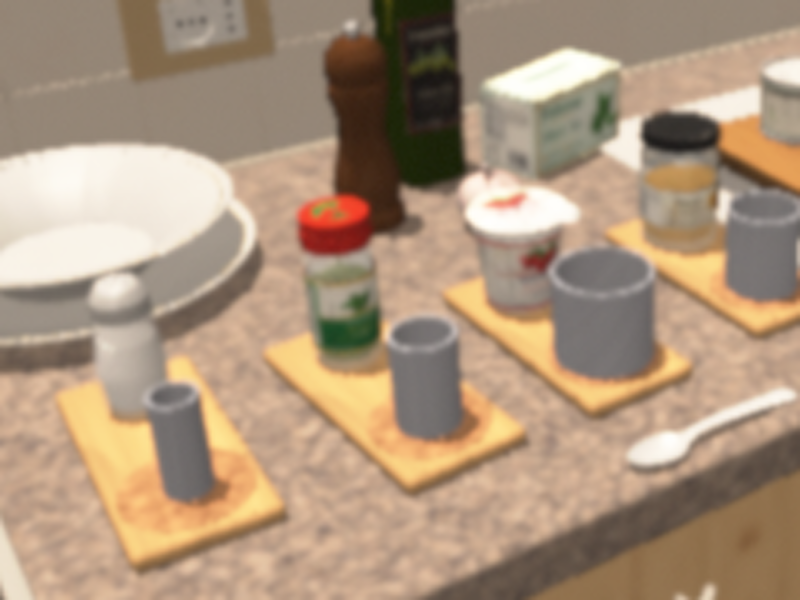

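All four beakers stand upright and centred on their discs within about 3 mm: salt (136,296), spice (208,277), sugar and honey as predicted. The teaspoon and the tin are where they were, so I'm handing in.

```bash
python3 -c "
from bench import ctrl
print(ctrl.close_job())"
```

```text
the job is handed in; nothing more can be done
None
```

The job is handed in: all four beakers stand upright on their discs, about 3 mm off centre at most by camera (largest at sugar, second at honey, third at spice, smallest at salt), with the tin and teaspoon untouched and about 38 s used.

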